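# Bring a ceramic dosing plunger against the stop of the length gauge

### The job

Check the longest of the three dosing plungers for length: lift it out of the rack and lay it in the V-groove of the length gauge, its white ceramic end facing the end stop but still clear of it. Then push it along the groove, gently because ceramic chips, until that end presses on the stop, and run the measuring slide up to its steel end, so that it is left lightly held between stop and slide for reading. Let go of everything, and leave the other plungers in the rack and the things around undisturbed.

Things in the scene. Friction and masses are not known exactly. Their poses are not given: they have to be found in the camera images.
- gauge: Length gauge, fixed, place and yaw vary. Dark base plate 100 x 370 mm with a steel V-rail 50 mm wide, 340 mm long, along the gauge's y axis. Origin: underside centre, on the bench. 90-degree groove along x = 0, 10 mm deep; level shoulders 45 mm above the bench. A 24 mm rod lies in it with its axis 52 mm above the bench. The end stop stands at the -y end, the measuring slide at the +y end.
- stop: End stop on the gauge's -y end: dark steel block, 50 mm along x, 24 mm along y, top 80 mm above the bench, with a rigid steel screw anvil, 18 mm wide, on the groove's axis. Origin: centre of the block's front face, y = -145 mm in the gauge's frame. The anvil stands out 5 to 45 mm from it towards +y; how far is set anew each time and not reported. Over 15 N on it chips the ceramic.
- slide (a joint): Travel of the measuring slide along the groove, in m: 0 at the +y end of the gauge, growing as it moves towards the stop, up to 0.150. With it at q its measuring face stands at y = 0.110 - q in the gauge's frame. It is stiff to move (about 4 N of friction, no spring) and stays where it is left.
- slide_face (a point): Centre of the slide's measuring face: the flat end, 10 mm wide, of a steel pin pointing to the stop, 52 mm above the bench. The pin is 15 mm long; behind it is the slide's aluminium saddle (66 mm along x, 40 mm along y, top 59 mm above the bench). Axes as the gauge's.
- slide_fin (a point): Centre of the black upright fin on the slide, by which it is moved: 14 mm thick along the gauge's x, 30 mm long along its y, 36 mm high (59 to 95 mm above the bench). It lies 35 mm in +y and 25 mm above the measuring face.
- rack: Grey wash rack, fixed, place and yaw vary: 190 mm (x) by 80 mm (y). Two comb walls 10 mm thick at y = +-32 mm, 41 mm high; their V-notches hold three plungers parallel to the rack's y axis at x = -58, 0 and 58 mm; which lies where varies. Between the walls it is free down to the base, 8 mm above the bench. Origin: underside centre.
- long_plunger_mid (a point): Long plunger, 140 mm overall: white ceramic cylinder 24 mm thick, 110 mm long, then a steel shank 14 mm thick, 30 mm long; about 0.25 kg. Point on its axis half-way along (balance within 5 mm); y axis runs from ceramic end (-y) to shank end (+y); it may be rolled about it. In the rack its axis is 45 mm above the bench. Pushing it along the groove takes some 1 to 3 N.
- plunger_face (a point): Centre of the flat ceramic end of the long plunger, which goes against the stop: 70 mm in -y from its middle.
- plunger_tail (a point): Centre of the flat end of the long plunger's steel shank: 70 mm in +y from its middle.
- short_plunger_mid (a point): Middle of the short plunger in the rack: same make, 100 mm overall (70 mm ceramic 24 mm thick, 30 mm shank). Stays there.
- plain_plunger_mid (a point): Middle of the plain plunger in the rack: a ceramic cylinder 24 mm thick, 120 mm long, without shank. Stays there.
- weight_large: Dark knobbed scale weight, 48 mm wide, 70 mm high, on the bench. Origin: underside.
- weight_small: Dark knobbed scale weight, 36 mm wide, 52 mm high. Origin: underside.
- beaker: Steel beaker 72 mm wide, 85 mm high. Origin: underside.
- bottle: Clear bottle with white cap, 60 mm wide, 150 mm high. Origin: underside.
- screwdriver: Screwdriver with black handle, 170 mm long, lying on the bench to the right. Origin: underside.
Things that resemble listed ones, but are neither listed nor needed, are in the scene too. Leave any pink look-alike of the part that bears long_plunger_mid alone.

How it is judged (in metres and radians):
On the way, in this order (a step that is already met when the one before it is completed fails the run):
1. the long plunger lies in the V-groove, ceramic end towards the stop and clear of it (x of long_plunger_mid in the frame of gauge between -0.003 and 0.003 m and z of long_plunger_mid in the frame of gauge between 0.049 and 0.055 m and angle between the y axis of long_plunger_mid and the y axis of gauge, either way round below 0.04 rad and y of plunger_face in the frame of gauge between -0.145 and 0 m and contact force between long_plunger and stop below 0.1 N), for 0.2 s.
2. its ceramic end presses on the end stop (x of long_plunger_mid in the frame of gauge between -0.003 and 0.003 m and z of long_plunger_mid in the frame of gauge between 0.049 and 0.055 m and angle between the y axis of long_plunger_mid and the y axis of gauge, either way round below 0.04 rad and y of plunger_face in the frame of gauge below -0.09 m and contact force between long_plunger and stop above 2 N), for 0.2 s.
At the end, for the whole second after the job is handed in: The long plunger lies at rest in the V-groove (its axis within 3 mm and 0.04 rad of the groove's), its ceramic end still touching the stop (0.2 N or more), and the measuring face of the slide within 1.5 mm of the end of its steel shank; the robot has let go (x of long_plunger_mid in the frame of gauge between -0.003 and 0.003 m and z of long_plunger_mid in the frame of gauge between 0.049 and 0.055 m and angle between the y axis of long_plunger_mid and the y axis of gauge, either way round below 0.04 rad and y of plunger_face in the frame of gauge below -0.09 m and contact force between long_plunger and stop above 0.2 N and y of slide_face in the frame of plunger_tail between -0.0015 and 0.0015 m and linear speed of long_plunger below 0.01 m/s and velocity of joint slide between -0.005 and 0.005 m/s).
It fails at once if the plunger is pressed on the stop with more than 15 N (the ceramic chips) (contact force between long_plunger and stop above 15 N).
It fails at once if another plunger is disturbed in the rack (moved more than 20 mm) (distance of any of short_plunger_mid, plain_plunger_mid from where it was at the start of the episode above 0.02 m).
It fails at once if something else on the bench is disturbed (moved more than 20 mm) (distance of any of weight_large, weight_small, beaker, bottle, screwdriver from where it was at the start of the episode above 0.02 m).
It also fails if it takes over 61 s, if anything falls off the work surface, if the arm or the gripper's body presses on something with over 40 N, if the wrist force passes 120 N, or if a joint passes its speed limit or range.

### The arm

A 6-joint arm with a two-finger parallel gripper is mounted at the origin on the work surface. World frame = base frame: x ahead of the robot, y to its left, z up, the work surface at z = 0. Lengths are in mm, angles in rad, forces in N, time in s.
With the tool pointing down it reaches from about 350 to 775 mm from the base axis. Payload 7.3 kg.
Tool frame: the origin (TCP) lies where the fingers leave the gripper's body, on its centre line; the fingertips stand 66 mm ahead of it and the grasp point (between the pads) lies 47 mm ahead of it; x points along the fingers, z is the direction in which the jaws open and shut, and the axes are right-handed (so a half turn about x gives the same grasp; the last joint's range is limited). The gripper opens to 92 mm and grips with 3 to 60 N. Pads are 19 mm wide; open, the fingers measure 130 mm over their backs; the gripper's body (75 mm by 190 mm) begins 47 mm behind the grasp point.
Start: joints at [1.121, 0.342, 1.524, -0, 1.275, -0.146], TCP at [157.035, 500.977, 292.241] pointing down, gripper open.
Joint ranges: [-2.53, 2.53], [-0.77, 2.02], [0.04, 2.7], [-1, 4.14], [0.28, 2.66], [-3.11, 3.11]. Speed limits (rad/s): [2.57, 2.57, 3.14, 3.14, 3.14, 3.14].

### API

Orientations are given as a unit quaternion [w, x, y, z].
In Python, from rig import sense, get_image, job_done gives the robot as it stands. The module is installed in compiled form; this text tells all that it offers.
- The arm moves only by the tool play_rows, never from a script. Its argument "plan" is a list of rows, each an object with "translation": the shift along the tool's x, y, z in cm, a list of three; "rotation": the turn, a rotation vector about the tool's x, y, z in degrees, a list of three; "grip": the closure, from -1 (fully open) to 1 (shut). In form: [{"translation": [x, y, z], "rotation": [rx, ry, rz], "grip": grip}, ...]. A call has 1 to 10 rows; each row shifts and turns the commanded pose from where the row before left it, along the tool's axes as they then stand; what a row does not reach is not made up. A row lasts 1/8 s, in which the tool goes at most 62.5 mm and 10.7 degrees, less where a joint would pass 70% of its speed; a pose out of reach is approached as far as the arm can. A call is refused whole if a number of a shift passes 6.25 or a number of a turn 10.7, either way. A call with a gripper value outside its range is refused whole. The fingers move at their own pace and stop on an object; "force" is the grip in N (left out, the last holds). Time passes only in rows, so rows that do not move let the fingers close. It gives the time, the measured TCP pose, the force and the opening at its end, in the units of the state.
- sense(): the state, without advancing time (a new reading comes with each control period).
- get_image(name): name is "scene" or "top"; returns a dict with "color" (400x640x3 uint8, red, green, blue), "intrinsics" (3x3 intrinsics, pixels), "rvec" (rotation vector, rad) and "tvec" (3), from world to camera coordinates, as OpenCV has them. Camera axes: x right, y down, z forward; pixel columns grow to the right and rows downward; lengths in mm; the calibration is good to about 2 mm. A picture is of the moment at which its call begins. There is no depth.
- job_done(): hands the job in, once; it reports no verdict.
The state is a dict: "t": time; "joints": joint angles; "joint_vel": joint speeds; "joint_efforts": joint torques, N m; "tool_pos": TCP position; "orientation": TCP orientation; "wrist_force": force on the tool from outside, world axes, zero at the start; "ft_torque": the same for the moment, N m; "grip_width": finger opening in mm.
Only numpy, scipy, OpenCV 4.12 (cv2) and the standard library are available. Lean on these libraries where they do the work, as an engineer would, in place of code of your own. Each camera call takes 0.05 s, during which the arm holds its last target.

## Working session

There is one attempt and no reset: what is moved stays moved. The work goes in short steps, Python scripts to look and compute and a tool call to move; the robot and the scene stay as the last step left them, time stands still between calls to the robot, and variables do not carry over. Pictures are saved under pics/ and viewed, and the job is handed in when it is done.

Besides the shell and the picture viewer there is one more tool, called after "Emit:" as name(argument=value, ...), one argument or row to a line, values as JSON. play_rows: Moves the arm, as the interface text tells. Its arguments: {"type":"object","properties":{"plan":{"type":"array"},"force":{"type":"number"}},"required":["plan"]}

```bash
mkdir -p pics
cat > h.py <<'E'
import numpy as np, cv2
from rig import sense,get_image
def grab(n,save):
    d=get_image(n); cv2.imwrite(save,cv2.cvtColor(d["color"],cv2.COLOR_RGB2BGR)); return d
def ray(d,u,v):
    R=cv2.Rodrigues(np.array(d["rvec"],float))[0];t=np.array(d["tvec"],float).reshape(3)
    K=np.array(d["intrinsics"]);r=R.T@(np.linalg.inv(K)@[u,v,1.]);return -R.T@t,r
def onz(d,u,v,z):
    c,r=ray(d,u,v);return c+r*(z-c[2])/r[2]
def proj(d,p):
    return cv2.projectPoints(np.array(p,float).reshape(-1,1,3),np.array(d["rvec"],float),np.array(d["tvec"],float),np.array(d["intrinsics"],float),None)[0].reshape(-1,2)
E
python3 - <<'E'
from h import *
import pickle
for n in("scene","top"):
    d=grab(n,f"pics/{n}0.png");pickle.dump(d,open(n+"0.pkl","wb"));print(n,ray(d,320,200))
print(sense())
E
```

```text
scene (array([1048.76245388,  572.06108676,  826.2040464 ]), array([-0.44392452, -0.58362898, -0.679988  ]))
top (array([ 401.98861014,  -18.55251216, 1142.42423911]), array([ 0.14631389, -0.00178209, -0.98927426]))
{'t': 0.1, 'joints': array([ 1.12100017e+00,  3.42610633e-01,  1.52488305e+00, -2.80583862e-05,
        1.27539460e+00, -1.45992398e-01]), 'joint_vel': array([ 0.00063869, -0.00242033, -0.00377945, -0.00151929, -0.00012593,
        0.0005848 ]), 'joint_efforts': array([ 1.62940312e-03, -4.32004845e+01, -2.44699091e+01,  7.19941081e-02,
        5.24159241e-02, -4.34139952e-05]), 'tool_pos': array([156.92159694, 500.72620725, 291.64983425]), 'orientation': array([ 0.56949963, -0.41880855,  0.57030016,  0.41836264]), 'wrist_force': array([-0.17883543,  0.29464518,  0.16484537]), 'ft_torque': array([ 0.02062741, -0.03573163, -0.0267398 ]), 'grip_width': 91.75624437843643}
```

View pics/scene0.png

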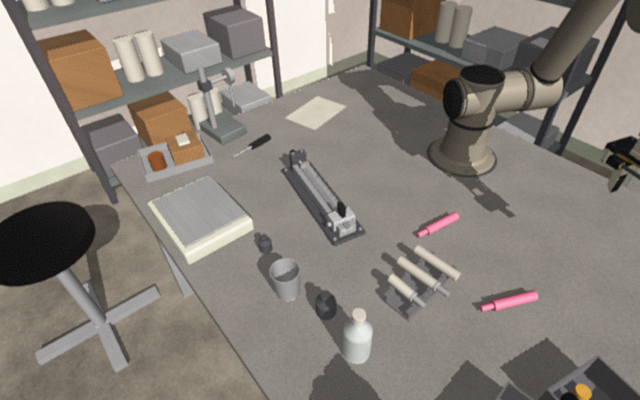

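View pics/top0.png

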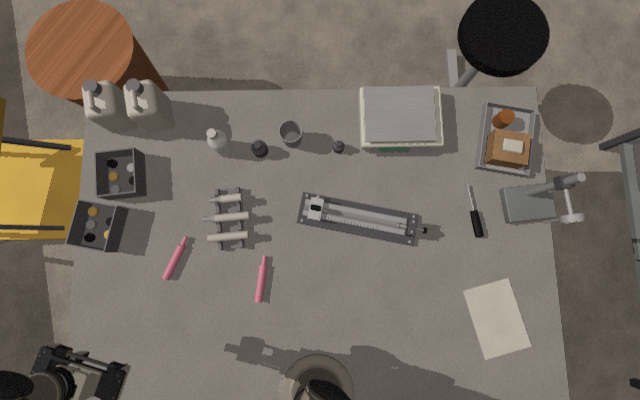

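Run:
```python
from h import *
a=cv2.imread("pics/top0.png")
cv2.imwrite("pics/t_rack.png",cv2.resize(a[175:260,180:280],None,fx=7,fy=7,interpolation=cv2.INTER_CUBIC))
cv2.imwrite("pics/t_gauge.png",cv2.resize(a[180:255,290:440],None,fx=5.3,fy=5.3,interpolation=cv2.INTER_CUBIC))
b=cv2.imread("pics/scene0.png")
cv2.imwrite("pics/s_rack.png",cv2.resize(b[235:325,375:475],None,fx=6.5,fy=6.5,interpolation=cv2.INTER_CUBIC))
cv2.imwrite("pics/s_gauge.png",cv2.resize(b[140:250,270:380],None,fx=5.4,fy=5.4,interpolation=cv2.INTER_CUBIC))
```

```text
(no output)
```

View pics/t_rack.png

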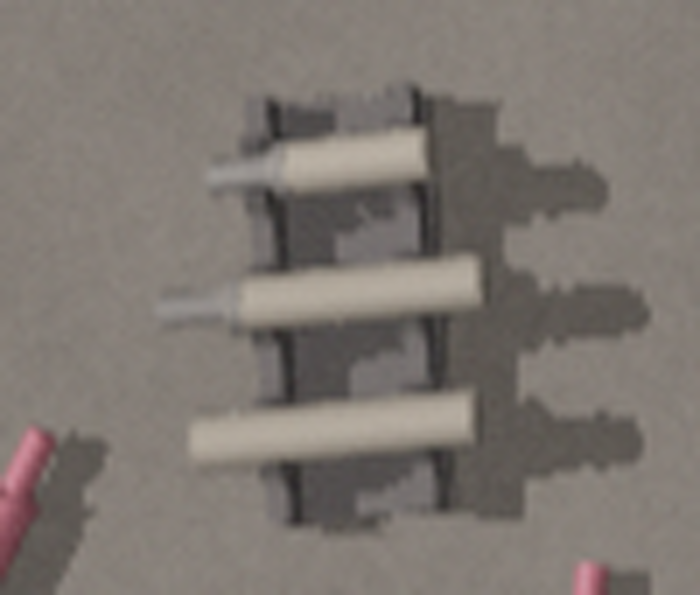

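View pics/t_gauge.png

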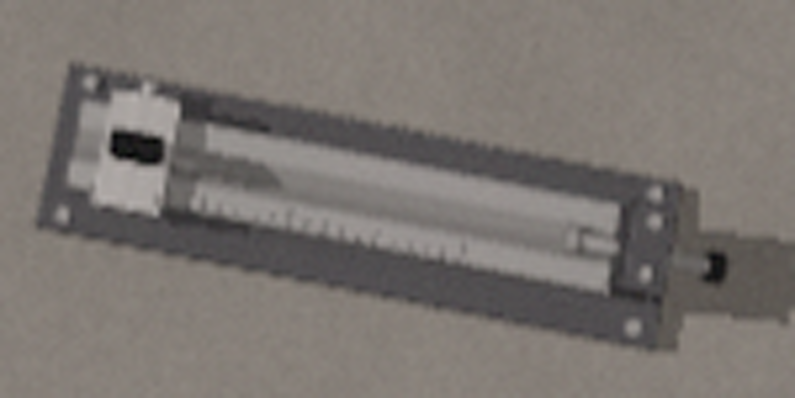

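View pics/s_rack.png

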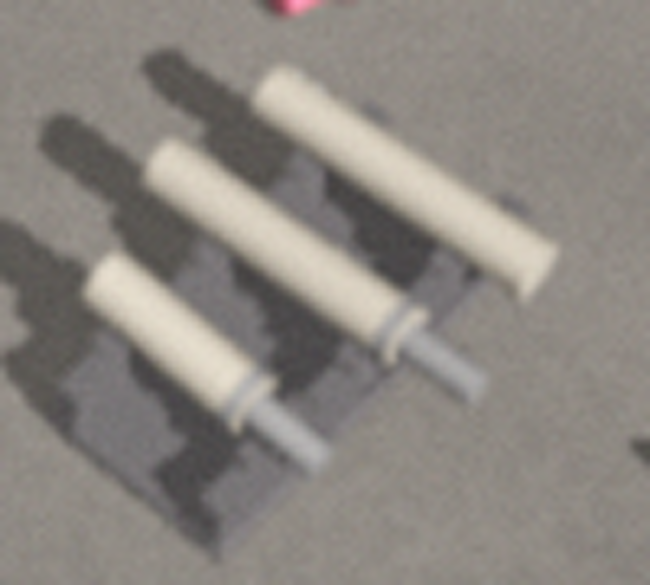

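View pics/s_gauge.png

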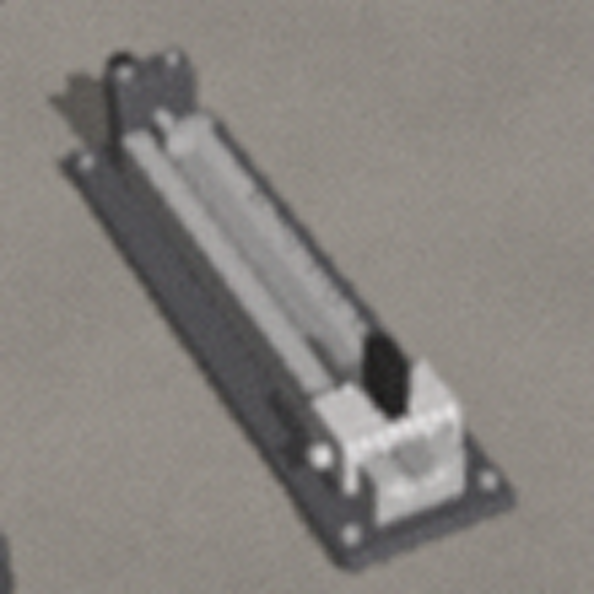

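Run:
```python
from h import *
import pickle
T=pickle.load(open("top0.pkl","rb"));S=pickle.load(open("scene0.pkl","rb"))
print(T["intrinsics"],S["intrinsics"][0][0])
def cer(d,roi):
    u0,v0,u1,v1=roi;c=d["color"][v0:v1,u0:u1].astype(float)
    m=((c[...,0]>160)&(c[...,0]-c[...,2]>18)).astype(np.uint8)
    n,l,s,ce=cv2.connectedComponentsWithStats(m)
    out=[]
    for i in range(1,n):
        if s[i,4]>40:
            cs,_=cv2.findContours((l==i).astype(np.uint8),0,1)
            r=cv2.minAreaRect(cs[0]); out.append((ce[i]+[u0,v0],s[i,4],r[1],cv2.boxPoints(r)+[u0,v0]))
    return out
for d,roi,n in((T,(180,175,280,260),"top"),(S,(375,235,475,325),"scene")):
    for c,a,wh,b in cer(d,roi): print(n,c.round(2),a,np.round(wh,1),onz(d,*c,45 if n=="top" else 45).round(1),b.round(1).tolist())
# fin
for d,roi,n in((T,(300,190,330,225),"top"),(S,(330,195,360,225),"scene")):
    u0,v0,u1,v1=roi;c=d["color"][v0:v1,u0:u1].max(2)
    m=(c<45).astype(np.uint8);k,l,s,ce=cv2.connectedComponentsWithStats(m)
    i=1+s[1:,4].argmax();print("fin",n,ce[i]+[u0,v0],s[i])
```

```text
[[362.21523591   0.         322.40147486]
 [  0.         362.21523591 202.00182094]
 [  0.           0.           1.        ]] 398.5404325640215
top [229.99 197.05] 93 [ 4.7 18.6] [578.5 254.8  45. ] [[220.5, 195.7], [239.0, 193.7], [239.5, 198.4], [221.0, 200.4]]
top [230.77 215.75] 155 [ 4.7 32.4] [520.9 251.5  45. ] [[214.6, 214.9], [246.9, 211.9], [247.3, 216.6], [215.0, 219.5]]
top [226.87 235.49] 186 [ 4.7 39.4] [461.2 262.3  45. ] [[206.7, 235.2], [245.9, 231.3], [246.4, 236.0], [207.2, 239.9]]
scene [437.46 262.16] 419 [52.7  8.6] [459.  262.6  45. ] [[412.5, 250.7], [417.3, 243.5], [461.2, 272.8], [456.4, 279.9]]
scene [416.11 270.95] 348 [43.4  8.3] [519.1 247.   45. ] [[395.8, 261.5], [400.6, 254.8], [435.8, 280.0], [431.0, 286.7]]
scene [400.24 284.97] 237 [27.3  8.8] [578.  250.3  45. ] [[386.8, 279.7], [392.4, 272.9], [413.4, 290.3], [407.7, 297.1]]
fin top [315.07142857 207.4047619 ] [11 15  9  6 42]
fin scene [340.62686567 209.11940299] [ 8  8  7 14 67]
```

```bash
cat >> h.py <<'E'
def prof(d,P0,dirv,s):
    "sample image along world line P0+s*dirv"
    P=np.asarray(P0,float)+np.outer(s,dirv);uv=proj(d,P).astype(np.float32)
    im=cv2.cvtColor(d["color"],cv2.COLOR_RGB2GRAY).astype(np.float32)
    return cv2.remap(im,uv[:,0].reshape(1,-1),uv[:,1].reshape(1,-1),cv2.INTER_LINEAR)[0]
E
python3 - <<'E'
from h import *
import pickle
T=pickle.load(open("top0.pkl","rb"));S=pickle.load(open("scene0.pkl","rb"))
# PCA plunger direction: column centroid of ceramic mask
for d,n,roi in((T,"top",(180,175,280,260)),(S,"scene",(375,235,475,325))):
    u0,v0,u1,v1=roi;c=d["color"][v0:v1,u0:u1].astype(float)
    m=((c[...,0]>160)&(c[...,0]-c[...,2]>18)).astype(np.uint8)
    k,l,s,ce=cv2.connectedComponentsWithStats(m)
    for i in range(1,k):
        if s[i,4]<40: continue
        v,u=np.nonzero(l==i)
        P=np.array([onz(d,a+u0,b+v0,45)[:2] for a,b in zip(u,v)])
        vx,vy,x0,y0=cv2.fitLine(P.astype(np.float32),cv2.DIST_L2,0,.01,.01).ravel()
        if vy<0: vx,vy=-vx,-vy
        print(n,"yaw",np.arctan2(-vx,vy).round(4),x0.round(1),y0.round(1))
        s_=P@[vx,vy]-(x0*vx+y0*vy);print("  ceramic extent",s_.min().round(1),s_.max().round(1))
p=prof(T,[520.9,251.5,45],[-.1,.995,0],np.arange(-80,120,4.))
print(list(zip(np.arange(-80,120,4),p.astype(int))))
# gauge: rough axis
A=onz(T,315,207.4,77);print("fin",A)
B=onz(T,412,228,45)
print(B); dv=(A-B);dv[2]=0;dv/=np.linalg.norm(dv);print(dv,np.arctan2(-dv[0],dv[1]))
perp=np.array([dv[1],-dv[0],0])
for f in np.linspace(60,240,7):
    q=B+dv*f;q[2]=45;print(int(f),prof(T,q,perp,np.arange(-60,61,4.)).astype(int).tolist())
E
```

```text
top yaw 0.1117 578.5 254.8
  ceramic extent -28.2 28.1
top yaw 0.0721 520.9 251.5
  ceramic extent -49.6 48.2
top yaw 0.0756 461.2 262.3
  ceramic extent -58.1 59.9
scene yaw 0.0783 459.1 261.9
  ceramic extent -67.1 60.2
scene yaw 0.0648 519.1 246.5
  ceramic extent -55.1 50.9
scene yaw -0.0069 578.0 250.1
  ceramic extent -34.0 32.2
[(np.int64(-80), np.int64(131)), (np.int64(-76), np.int64(125)), (np.int64(-72), np.int64(113)), (np.int64(-68), np.int64(109)), (np.int64(-64), np.int64(90)), (np.int64(-60), np.int64(90)), (np.int64(-56), np.int64(80)), (np.int64(-52), np.int64(129)), (np.int64(-48), np.int64(168)), (np.int64(-44), np.int64(170)), (np.int64(-40), np.int64(171)), (np.int64(-36), np.int64(170)), (np.int64(-32), np.int64(170)), (np.int64(-28), np.int64(170)), (np.int64(-24), np.int64(170)), (np.int64(-20), np.int64(171)), (np.int64(-16), np.int64(171)), (np.int64(-12), np.int64(170)), (np.int64(-8), np.int64(171)), (np.int64(-4), np.int64(170)), (np.int64(0), np.int64(169)), (np.int64(4), np.int64(170)), (np.int64(8), np.int64(170)), (np.int64(12), np.int64(170)), (np.in
[... 1279 characters left out ...]
80, 77, 122, 146, 147, 144, 129, 118, 122, 127, 131, 143, 147, 148, 131, 90, 79, 80, 78, 92, 120, 127, 128, 127]
150 [128, 122, 94, 79, 80, 77, 78, 78, 79, 123, 150, 149, 144, 128, 116, 124, 126, 129, 143, 148, 146, 132, 92, 79, 77, 80, 87, 117, 130, 131, 130]
180 [126, 120, 96, 80, 78, 80, 77, 77, 81, 123, 147, 147, 146, 124, 115, 122, 125, 128, 143, 148, 148, 129, 92, 78, 80, 81, 92, 120, 130, 129, 127]
210 [130, 123, 86, 80, 80, 81, 81, 78, 82, 121, 145, 145, 140, 121, 114, 121, 125, 128, 142, 147, 146, 131, 94, 76, 75, 77, 93, 125, 128, 128, 127]
240 [128, 120, 83, 79, 78, 79, 78, 63, 70, 122, 147, 146, 141, 119, 98, 91, 91, 94, 132, 146, 147, 124, 70, 63, 77, 78, 95, 123, 127, 128, 131]
```

Run:
```python
from h import *
import pickle
T=pickle.load(open("top0.pkl","rb"));S=pickle.load(open("scene0.pkl","rb"))
yaw=-0.2163;dv=np.array([-np.sin(yaw),np.cos(yaw),0]);px=np.array([np.cos(yaw),np.sin(yaw),0])
B=np.array([473.33,-298.0,0])+.4*px
for f in(60,120,180,225):
  for nm,d in(("T",T),("S",S)):
    s=np.arange(-40,41,1.);p=prof(d,B+dv*f+[0,0,45],px,s);g=np.gradient(p);print(f,nm,"rail edges",s[g[:41].argmax()],s[41+g[41:].argmin()])
for x in(-40,40):
  for z in(0,10):
    s=np.arange(-100,400,2.);p=prof(T,B+px*x+[0,0,z],dv,s);g=np.gradient(p)
    m=s<50;print("plate",x,z,"ends",s[m][g[m].argmin()],s[s>200][g[s>200].argmax()])
s=np.arange(-60,60,3.);print(list(zip(s.tolist(),prof(T,B+[0,0,52],dv,s).astype(int).tolist())))
s=np.arange(-60,60,3.);print(list(zip(s.tolist(),prof(T,B+px*18+[0,0,45],dv,s).astype(int).tolist())))
s=np.arange(200,350,3.);print(list(zip(s.tolist(),prof(T,B+[0,0,95],dv,s).astype(int).tolist())))
# fin triangulation
Kp=[]
for d,u,v in((T,315.07,207.4),(S,340.63,209.12)):
    c,r=ray(d,u,v);r/=np.linalg.norm(r);Kp.append((c,r))
A=sum(np.eye(3)-np.outer(r,r) for c,r in Kp);b=sum((np.eye(3)-np.outer(r,r))@c for c,r in Kp);F=np.linalg.solve(A,b)
print("fin tri",F,"along",(F-B)@dv,"lat",(F-B)@px,[np.linalg.norm(np.cross(F-c,r)) for c,r in Kp])
print("mid y est")
```

```text
60 T rail edges -26.0 26.0
60 S rail edges -24.0 26.0
120 T rail edges -26.0 26.0
120 S rail edges -24.0 26.0
180 T rail edges -26.0 27.0
180 S rail edges -24.0 27.0
225 T rail edges -26.0 25.0
225 S rail edges -23.0 27.0
plate -40 0 ends -4.0 334.0
plate -40 10 ends -2.0 332.0
plate 40 0 ends -36.0 282.0
plate 40 10 ends -32.0 332.0
[(-60.0, 89), (-57.0, 89), (-54.0, 89), (-51.0, 88), (-48.0, 91), (-45.0, 82), (-42.0, 46), (-39.0, 26), (-36.0, 26), (-33.0, 70), (-30.0, 98), (-27.0, 100), (-24.0, 100), (-21.0, 101), (-18.0, 100), (-15.0, 102), (-12.0, 95), (-9.0, 84), (-6.0, 79), (-3.0, 79), (0.0, 79), (3.0, 78), (6.0, 77), (9.0, 78), (12.0, 76), (15.0, 72), (18.0, 75), (21.0, 116), (24.0, 138), (27.0, 142), (30.0, 142), (33.0, 142), (36.0, 140), (39.0, 126), (42.0, 108), (45.0, 137), (48.0, 135), (51.0, 119), (54.0, 123), (57.0, 122)]
[(-60.0, 86), (-57.0, 90), (-54.0, 90), (-51.0, 88), (-48.0, 88), (-45.0, 87), (-42.0, 88), (-39.0, 90), (-36.0, 88), (-33.0, 86), (-30.0, 86), (-27.0, 90), (-24.0, 87), (-21.0, 88), (-18.0, 89), (-15.0, 87), (-12.0, 71), (-9.0, 76), (-6.0, 75), (-3.0,
[... 400 characters left out ...]
30.0, 93), (233.0, 93), (236.0, 94), (239.0, 92), (242.0, 93), (245.0, 93), (248.0, 95), (251.0, 96), (254.0, 93), (257.0, 91), (260.0, 91), (263.0, 92), (266.0, 89), (269.0, 88), (272.0, 88), (275.0, 88), (278.0, 101), (281.0, 116), (284.0, 62), (287.0, 32), (290.0, 31), (293.0, 28), (296.0, 30), (299.0, 28), (302.0, 23), (305.0, 28), (308.0, 27), (311.0, 27), (314.0, 118), (317.0, 136), (320.0, 130), (323.0, 128), (326.0, 129), (329.0, 128), (332.0, 100), (335.0, 82), (338.0, 80), (341.0, 79), (344.0, 104), (347.0, 124)]
fin tri [538.60243195  -6.32118118  76.38849843] along 298.89077651952607 lat 0.7521423946158308 [np.float64(1.2238558351292155), np.float64(1.2238558351290283)]
mid y est
```

Run:
```python
from h import *
import pickle
T=pickle.load(open("top0.pkl","rb"));S=pickle.load(open("scene0.pkl","rb"))
yaw=-0.2163;dv=np.array([-np.sin(yaw),np.cos(yaw),0]);px=np.array([np.cos(yaw),np.sin(yaw),0])
B=np.array([473.33,-298.0,0])+.4*px
for u,v in((303.2,191.9),(297.2,223),(416.8,246),(420.8,214.9)):
    P=onz(T,u,v,10);print("T plate",P.round(1),((P-B)@dv).round(1),((P-B)@px).round(1))
# scene crop corners: scale5.4 origin (270,140)
for x,y in((65,160),(345,568),(515,500)):
    P=onz(S,x/5.4+270,y/5.4+140,10);print("S plate",P.round(1),((P-B)@dv).round(1),((P-B)@px).round(1))
for x in(-42,-36,36,42):
  for nm,d in(("T",T),("S",S)):
    s=np.arange(-60,0,3.);print(x,nm,s[0],prof(d,B+px*x+[0,0,10],dv,s).astype(int).tolist())
    s=np.arange(300,360,3.);print(x,nm,s[0],prof(d,B+px*x+[0,0,10],dv,s).astype(int).tolist())
for nm,d in(("T",T),("S",S)):
  for x in (-19,19):
    s=np.arange(-10,50,3.);print("stop front",x,nm,s[0],prof(d,B+px*x+[0,0,45],dv,s).astype(int).tolist())
```

```text
T plate [596.4  32.2  10. ] 348.9 48.9
T plate [498.   52.1  10. ] 347.2 -51.4
T plate [ 419.4 -318.8   10. ] -31.9 -48.6
T plate [ 516.3 -336.9   10. ] -28.8 49.9
S plate [ 519.5 -324.1   10. ] -15.6 50.2
S plate [598.8  34.7  10. ] 351.9 50.7
S plate [503.   55.8  10. ] 351.9 -47.4
-42 T -60.0 [127, 125, 128, 128, 130, 130, 129, 128, 127, 107, 90, 89, 89, 85, 78, 76, 82, 109, 128, 121]
-42 T 300.0 [78, 79, 80, 79, 80, 81, 78, 78, 79, 79, 71, 111, 131, 118, 94, 81, 86, 104, 125, 127]
-42 S -60.0 [85, 86, 83, 79, 83, 85, 85, 87, 90, 96, 103, 110, 119, 130, 137, 143, 148, 140, 128, 118]
-42 S 300.0 [157, 133, 121, 105, 94, 79, 74, 74, 97, 124, 150, 153, 129, 101, 83, 85, 91, 95, 108, 126]
-36 T -60.0 [127, 127, 130, 131, 129, 127, 128, 129, 125, 110, 91, 90, 88, 82, 82, 78, 79, 115, 126, 113]
-36 T 300.0 [79, 78, 77, 79, 79, 80, 80, 80, 80, 80, 80, 97, 122, 113, 86, 81, 82, 107, 123, 127]
-36 S -60.0 [85, 85, 85, 87, 86, 85, 84, 85, 84, 84, 88, 98, 114, 131, 144, 152, 156, 159, 159, 156]
-36 S 300.0 [163, 164, 164, 169, 163, 151, 121, 92, 83, 81, 90, 100, 99, 85, 80, 84, 92, 93, 110, 
[... 590 characters left out ...]
139, 130, 95, 80, 77, 106, 123, 129]
42 S -60.0 [135, 136, 136, 137, 138, 139, 137, 137, 138, 140, 133, 122, 109, 98, 97, 108, 123, 131, 117, 102]
42 S 300.0 [81, 80, 81, 80, 82, 83, 82, 81, 85, 99, 116, 128, 127, 99, 85, 86, 94, 95, 110, 131]
stop front -19 T -10.0 [72, 73, 74, 70, 71, 70, 71, 69, 65, 60, 88, 131, 144, 145, 145, 145, 145, 145, 144, 145]
stop front 19 T -10.0 [74, 71, 106, 131, 124, 97, 81, 79, 69, 61, 90, 133, 143, 144, 145, 145, 145, 146, 147, 147]
stop front -19 S -10.0 [85, 86, 85, 85, 85, 85, 83, 84, 90, 103, 122, 137, 148, 154, 159, 159, 156, 156, 154, 154]
stop front 19 S -10.0 [59, 60, 65, 70, 73, 76, 82, 87, 92, 105, 123, 140, 150, 158, 162, 164, 163, 161, 160, 161]
```

```bash
cat >> h.py <<'E'
from scipy.spatial.transform import Rotation as Ro
gy=-0.2163
gdv=np.array([-np.sin(gy),np.cos(gy),0]);gpx=np.array([np.cos(gy),np.sin(gy),0])
GO=np.array([473.33,-298.0,0])+.5*gpx+165*gdv
def g2w(x,y,z): return GO+gpx*x+gdv*y+[0,0,z]
def w2g(P): d=np.asarray(P)-GO;return np.array([d@gpx,d@gdv,d[2]])
def state():
    s=sense();R=Ro.from_quat(np.array(s["orientation"])[[1,2,3,0]]);return s,np.array(s["tool_pos"]),R
def go(P,yaw,R=None,p=None):
    "opening axis z at angle yaw from world x (mod pi)"
    s,p0,R0=state();R=R or R0;p=p0 if p is None else p
    z=R.as_matrix()[:,2]
    if np.dot(z,[np.cos(yaw),np.sin(yaw),0])<0: yaw+=np.pi
    zt=np.array([np.cos(yaw),np.sin(yaw),0]);xt=np.array([0,0,-1.]);Rt=Ro.from_matrix(np.c_[xt,np.cross(zt,xt),zt])
    rv=(R.inv()*Rt).as_rotvec(degrees=True)
    d=np.asarray(P)-p
    print("rot deg",rv.round(2),"| trans cm in start frame",(R.inv().apply(d)/10).round(3),"| in target frame",(Rt.inv().apply(d)/10).round(3))
    return Rt
E
python3 - <<'E'
from h import *
s,p,R=state();print(p,R.as_matrix().round(3))
yr=.075;m=np.array([519.4,270.7,0]);g=m-6*np.array([-np.sin(yr),np.cos(yr),0]);print("grasp",g)
go(g+[0,0,180],yr)
print("GO",GO)
E
```

```text
[156.92159694 500.72620725 291.64983425] [[-0.001 -0.954  0.299]
 [-0.001  0.299  0.954]
 [-1.     0.    -0.001]]
grasp [519.84957824 264.71686709   0.        ]
rot deg [ 6.83e+01 -7.00e-02  4.00e-02] | trans cm in start frame [ 11.173 -41.693 -11.649] | in target frame [ 11.165 -26.254  34.422]
GO [ 509.23020641 -136.95210284    0.        ]
```

Emit:
play_rows(
  plan=[
    {"translation": [0, 0, 0], "rotation": [0, 0, 0], "grip": 0.13},
  ],
  force=20,
)

```text
t: 0.22
tool_pos: [157.0, 500.8, 291.9]
orientation: [0.57, -0.419, 0.57, 0.418]
wrist_force: [0.0, 0.4, -0.1]
grip_width: 86.0
```

Emit:
play_rows(
  plan=[
    {"translation": [0, 0, 0], "rotation": [9.76, 0, 0], "grip": 0.13},
    {"translation": [0, 0, 0], "rotation": [9.76, 0, 0], "grip": 0.13},
    {"translation": [0, 0, 0], "rotation": [9.76, 0, 0], "grip": 0.13},
    {"translation": [0, 0, 0], "rotation": [9.76, 0, 0], "grip": 0.13},
    {"translation": [0, 0, 0], "rotation": [9.76, 0, 0], "grip": 0.13},
    {"translation": [0, 0, 0], "rotation": [9.76, 0, 0], "grip": 0.13},
    {"translation": [0, 0, 0], "rotation": [9.76, 0, 0], "grip": 0.13},
  ],
)

```text
t: 1.1
tool_pos: [157.0, 500.9, 292.1]
orientation: [0.707, -0.024, 0.707, 0.024]
wrist_force: [0.0, 0.6, -0.5]
grip_width: 39.5
```

Emit:
play_rows(
  plan=[
    {"translation": [0, -3.28, 4.3], "rotation": [0, 0, 0], "grip": 0.13},
    {"translation": [0, -3.28, 4.3], "rotation": [0, 0, 0], "grip": 0.13},
    {"translation": [0, -3.28, 4.3], "rotation": [0, 0, 0], "grip": 0.13},
    {"translation": [0, -3.28, 4.3], "rotation": [0, 0, 0], "grip": 0.13},
    {"translation": [0, -3.28, 4.3], "rotation": [0, 0, 0], "grip": 0.13},
    {"translation": [0, -3.28, 4.3], "rotation": [0, 0, 0], "grip": 0.13},
    {"translation": [0, -3.28, 4.3], "rotation": [0, 0, 0], "grip": 0.13},
    {"translation": [0, -3.28, 4.3], "rotation": [0, 0, 0], "grip": 0.13},
  ],
)

```text
t: 2.1
tool_pos: [521.0, 263.8, 292.1]
orientation: [0.707, -0.026, 0.707, 0.026]
wrist_force: [0.9, -0.3, 0.1]
grip_width: 40.0
```

Run:
```python
from h import *
s,p,R=state();print(p,s["grip_width"],s["t"])
yr=.075;g=np.array([519.85,264.7,0])
go(g+[0,0,106],yr)
```

```text
[520.95619974 263.75747729 292.1277885 ] 39.981461494150324 2.1
rot deg [-0.03 -0.01 -0.01] | trans cm in start frame [18.613  0.099 -0.101] | in target frame [18.613  0.102 -0.103]
```

Emit:
play_rows(
  plan=[
    {"translation": [5.6, 0.1, -0.1], "rotation": [0, 0, 0], "grip": 0.13},
    {"translation": [5.6, 0, 0], "rotation": [0, 0, 0], "grip": 0.13},
    {"translation": [0, 0, 0], "rotation": [0, 0, 0], "grip": 0.13},
  ],
)

```text
t: 2.48
tool_pos: [516.4, 264.9, 176.2]
orientation: [0.703, -0.027, 0.71, 0.025]
wrist_force: [-0.5, -0.7, 0.9]
grip_width: 39.9
```

Run:
```python
from h import *
s,p,R=state();print(p,s["t"])
d=grab("scene","pics/s1.png");b=cv2.imread("pics/s1.png");cv2.imwrite("pics/s1c.png",cv2.resize(b[190:325,360:480],None,fx=4.4,fy=4.4,interpolation=cv2.INTER_CUBIC))
```

```text
[516.35237359 264.87991905 176.24856504] 2.475
```

View pics/s1c.png

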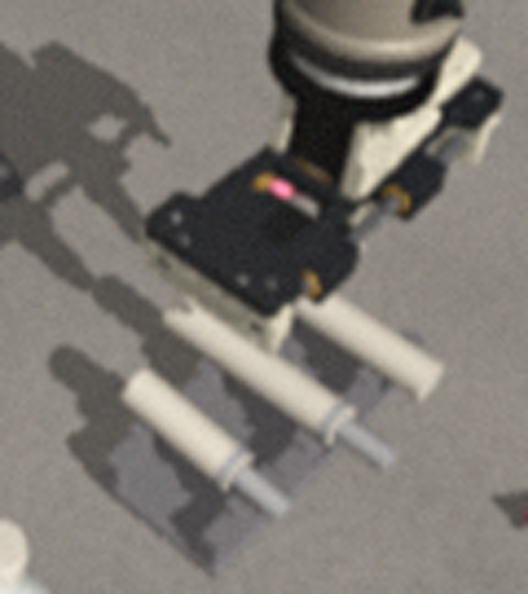

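Emit:
play_rows(
  plan=[
    {"translation": [0, 0, 0], "rotation": [0, 0, 0], "grip": 0.13},
    {"translation": [0, 0, 0], "rotation": [0, 0, 0], "grip": 0.13},
  ],
)

```text
t: 2.78
tool_pos: [519.5, 266.4, 182.8]
orientation: [0.708, -0.026, 0.705, 0.027]
wrist_force: [0.1, 0.6, -0.2]
grip_width: 39.9
```

Run:
```python
from h import *
s,p,R=state();print(p,s["t"],s["wrist_force"])
go(np.array([519.85,264.7,106]),.075)
d=grab("top","pics/t1.png");b=cv2.imread("pics/t1.png");cv2.imwrite("pics/t1c.png",cv2.resize(b[165:270,175:285],None,fx=5.5,fy=5.5,interpolation=cv2.INTER_CUBIC))
```

```text
[519.50991629 266.42638477 182.77925404] 2.775 [ 0.11058164  0.60845192 -0.22125433]
rot deg [-0.    0.25 -0.07] | trans cm in start frame [ 7.678 -0.184 -0.013] | in target frame [ 7.678 -0.175  0.021]
```

View pics/t1c.png

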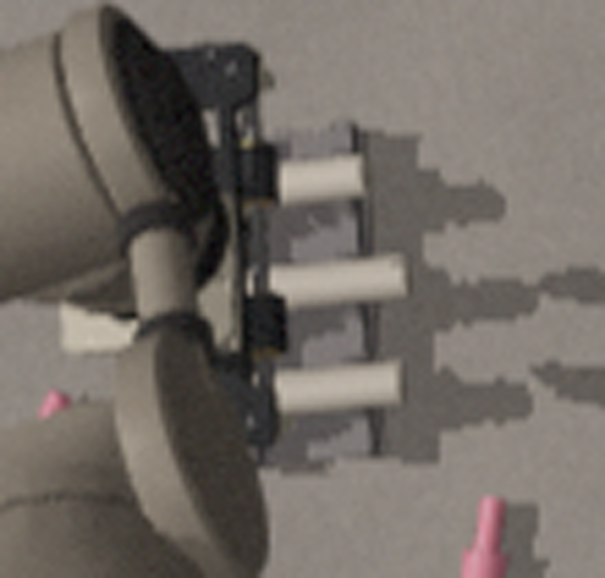

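Emit:
play_rows(
  plan=[
    {"translation": [2.5, -0.1, 0.0], "rotation": [0, 0, 0], "grip": 0.13},
    {"translation": [2.5, 0, 0], "rotation": [0, 0, 0], "grip": 0.13},
    {"translation": [0.9, 0, 0], "rotation": [0, 0, 0], "grip": 0.13},
    {"translation": [0.9, 0, 0], "rotation": [0, 0, 0], "grip": 0.13},
    {"translation": [0.5, 0, 0], "rotation": [0, 0, 0], "grip": 0.13},
    {"translation": [0, 0, 0], "rotation": [0, 0, 0], "grip": 0.13},
    {"translation": [0, 0, 0], "rotation": [0, 0, 0], "grip": 0.13},
  ],
)

```text
t: 3.7
tool_pos: [518.9, 265.0, 107.7]
orientation: [0.707, -0.026, 0.706, 0.026]
wrist_force: [-0.9, -0.2, -0.2]
grip_width: 39.8
```

Run:
```python
from h import *
s,p,R=state();print(p,s["t"],s["wrist_force"])
go(np.array([519.85,264.7,106]),.075)
```

```text
[518.91554034 264.99968713 107.73996095] 3.7 [-0.91059215 -0.16417712 -0.15899493]
rot deg [-0.02  0.05 -0.02] | trans cm in start frame [ 0.174 -0.037  0.091] | in target frame [ 0.174 -0.037  0.091]
```

Adjust slightly and close in small steps.

Emit:
play_rows(
  plan=[
    {"translation": [0.15, 0, 0.05], "rotation": [0, 0, 0], "grip": 0.3},
    {"translation": [0, 0, 0], "rotation": [0, 0, 0], "grip": 0.45},
    {"translation": [0, 0, 0], "rotation": [0, 0, 0], "grip": 0.45},
    {"translation": [0, 0, 0], "rotation": [0, 0, 0], "grip": 0.5},
    {"translation": [0, 0, 0], "rotation": [0, 0, 0], "grip": 0.6},
    {"translation": [0, 0, 0], "rotation": [0, 0, 0], "grip": 0.8},
    {"translation": [0, 0, 0], "rotation": [0, 0, 0], "grip": 0.8},
    {"translation": [0, 0, 0], "rotation": [0, 0, 0], "grip": 0.8},
  ],
  force=20,
)

```text
t: 4.7
tool_pos: [519.1, 264.9, 105.7]
orientation: [0.707, -0.026, 0.707, 0.026]
wrist_force: [-1.5, -0.0, 1.6]
grip_width: 23.4
```

Run:
```python
from h import *
s,p,R=state();print(p,s["t"],s["wrist_force"],s["ft_torque"],s["grip_width"])
```

```text
[519.05038053 264.90864068 105.74387746] 4.7 [-1.45750168 -0.00479514  1.59483129] [-0.14740081  0.27652826  0.00602462] 23.448163824972983
```

Emit:
play_rows(
  plan=[
    {"translation": [-0.3, 0, 0], "rotation": [0, 0, 0], "grip": 0.8},
    {"translation": [-0.7, 0, 0], "rotation": [0, 0, 0], "grip": 0.8},
    {"translation": [-1.5, 0, 0], "rotation": [0, 0, 0], "grip": 0.8},
    {"translation": [-2.5, 0, 0], "rotation": [0, 0, 0], "grip": 0.8},
    {"translation": [-2.5, 0, 0], "rotation": [0, 0, 0], "grip": 0.8},
    {"translation": [-1.5, 0, 0], "rotation": [0, 0, 0], "grip": 0.8},
    {"translation": [0, 0, 0], "rotation": [0, 0, 0], "grip": 0.8},
    {"translation": [0, 0, 0], "rotation": [0, 0, 0], "grip": 0.8},
  ],
)

```text
t: 5.7
tool_pos: [518.7, 264.8, 195.0]
orientation: [0.706, -0.026, 0.707, 0.026]
wrist_force: [0.6, 0.4, -1.6]
grip_width: 23.2
```

Run:
```python
from h import *
s,p,R=state();print(p,s["t"],s["wrist_force"],s["ft_torque"],s["grip_width"])
d=grab("scene","pics/s2.png");b=cv2.imread("pics/s2.png");cv2.imwrite("pics/s2c.png",cv2.resize(b[170:325,360:490],None,fx=3.8,fy=3.8,interpolation=cv2.INTER_CUBIC))
go(g2w(0,-31,185),gy)
```

```text
[518.69348567 264.75056406 194.98397216] 5.7 [ 0.62482804  0.38943436 -1.55311147] [-0.09454678 -0.00938683  0.03970778] 23.204834013915587
rot deg [16.67 -0.11  0.04] | trans cm in start frame [  0.999 -42.953  -4.817] | in target frame [  0.969 -42.531   7.702]
```

View pics/s2c.png

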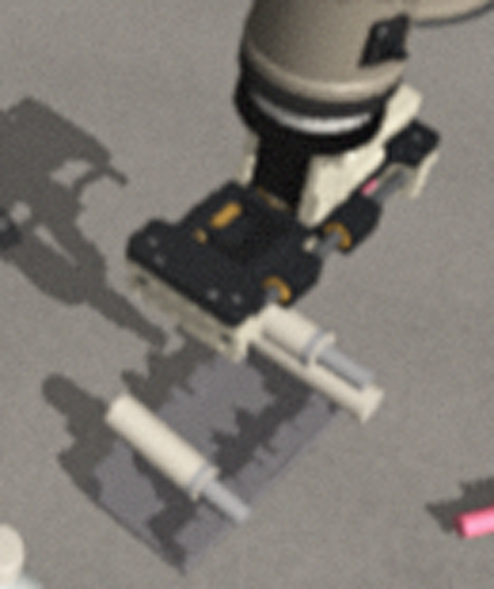

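Emit:
play_rows(
  plan=[
    {"translation": [0, 0, 0], "rotation": [5.56, 0, 0], "grip": 0.8},
    {"translation": [0, 0, 0], "rotation": [5.56, 0, 0], "grip": 0.8},
    {"translation": [0, 0, 0], "rotation": [5.55, 0, 0], "grip": 0.8},
    {"translation": [0, -2.25, 0.4], "rotation": [0, 0, 0], "grip": 0.8},
    {"translation": [0, -4, 0.7], "rotation": [0, 0, 0], "grip": 0.8},
    {"translation": [0, -5, 0.9], "rotation": [0, 0, 0], "grip": 0.8},
    {"translation": [0, -5, 0.9], "rotation": [0, 0, 0], "grip": 0.8},
    {"translation": [0, -5, 0.9], "rotation": [0, 0, 0], "grip": 0.8},
    {"translation": [0, -5, 0.9], "rotation": [0, 0, 0], "grip": 0.8},
    {"translation": [0, -5, 0.9], "rotation": [0, 0, 0], "grip": 0.8},
  ],
)

```text
t: 7.0
tool_pos: [505.6, -54.8, 195.3]
orientation: [0.703, 0.076, 0.703, -0.076]
wrist_force: [-0.4, -0.3, -1.6]
grip_width: 23.9
```

Emit:
play_rows(
  plan=[
    {"translation": [0, -5, 0.9], "rotation": [0, 0, 0], "grip": 0.8},
    {"translation": [0, -4, 0.8], "rotation": [0, 0, 0], "grip": 0.8},
    {"translation": [0, -2.25, 0.4], "rotation": [0, 0, 0], "grip": 0.8},
    {"translation": [0, 0, 0], "rotation": [0, 0, 0], "grip": 0.8},
    {"translation": [0, 0, 0], "rotation": [0, 0, 0], "grip": 0.8},
    {"translation": [0, 0, 0], "rotation": [0, 0, 0], "grip": 0.8},
  ],
)

```text
t: 7.75
tool_pos: [502.9, -165.8, 195.6]
orientation: [0.703, 0.076, 0.703, -0.076]
wrist_force: [0.1, 0.2, -1.2]
grip_width: 23.4
```

Run:
```python
from h import *
s,p,R=state();print(p,w2g(p),s["t"],s["wrist_force"],s["grip_width"])
for n in("scene","top"):
    grab(n,f"pics/{n}3.png")
b=cv2.imread("pics/scene3.png");cv2.imwrite("pics/s3c.png",cv2.resize(b[80:250,250:400],None,fx=3.5,fy=3.5,interpolation=cv2.INTER_CUBIC))
b=cv2.imread("pics/top3.png");cv2.imwrite("pics/t3c.png",cv2.resize(b[170:270,290:440],None,fx=5,fy=5,interpolation=cv2.INTER_CUBIC))
go(g2w(0,-31,113.5),gy)
```

```text
[ 502.91263831 -165.82767104  195.59183993] [ 2.68394780e-02 -2.95585755e+01  1.95591840e+02] 7.75 [ 0.13012918  0.1620345  -1.15627011] 23.444654850966117
rot deg [ 0.08 -0.   -0.01] | trans cm in start frame [ 8.225 -0.145 -0.026] | in target frame [ 8.225 -0.144 -0.026]
```

View pics/s3c.png

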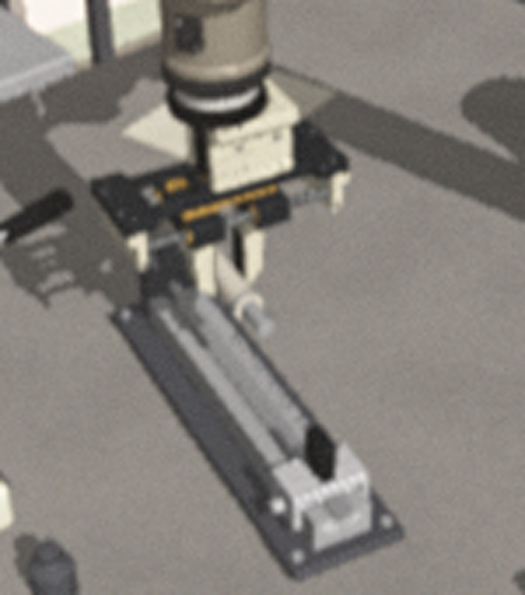

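View pics/t3c.png

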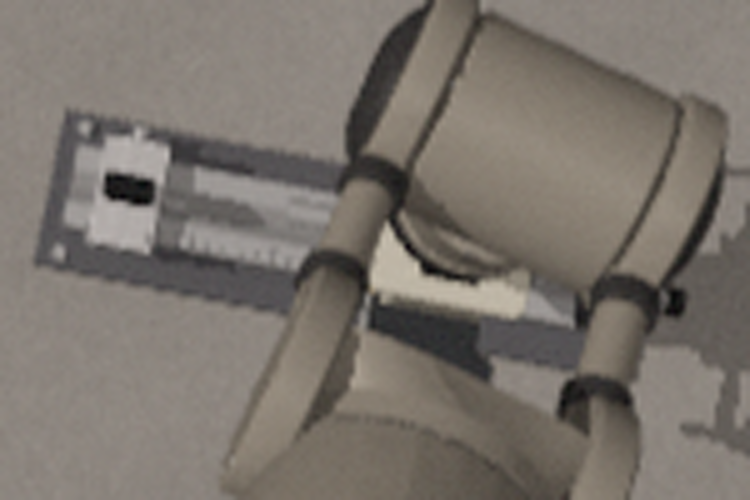

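Run:
```python
from h import *
import pickle
S=pickle.load(open("scene0.pkl","rb"))
for y in(46.4,16.4):print(proj(S,g2w(0,y,134.9)))
b=cv2.imread("pics/scene3.png");cv2.imwrite("pics/s3d.png",cv2.resize(b[135:185,290:340],None,fx=12,fy=12,interpolation=cv2.INTER_CUBIC))
```

```text
[[326.25476189 174.11288214]]
[[321.38629723 168.10953016]]
```

View pics/s3d.png

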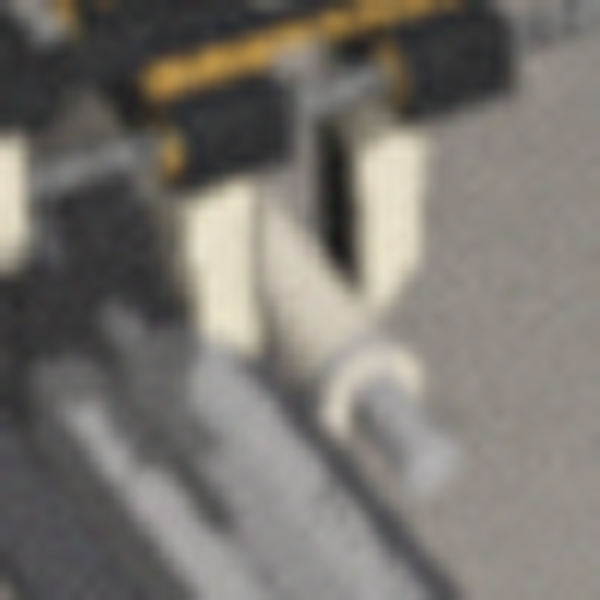

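Emit:
play_rows(
  plan=[
    {"translation": [2.0, -0.14, 0], "rotation": [0, 0, 0], "grip": 0.8},
    {"translation": [2.5, 0, 0], "rotation": [0, 0, 0], "grip": 0.8},
    {"translation": [2.0, 0, 0], "rotation": [0, 0, 0], "grip": 0.8},
    {"translation": [0.7, 0, 0], "rotation": [0, 0, 0], "grip": 0.8},
    {"translation": [0.4, 0, 0], "rotation": [0, 0, 0], "grip": 0.8},
    {"translation": [0.2, 0, 0], "rotation": [0, 0, 0], "grip": 0.8},
    {"translation": [0, 0, 0], "rotation": [0, 0, 0], "grip": 0.8},
    {"translation": [0, 0, 0], "rotation": [0, 0, 0], "grip": 0.8},
  ],
)

```text
t: 8.85
tool_pos: [503.0, -168.2, 118.1]
orientation: [0.703, 0.076, 0.703, -0.076]
wrist_force: [0.7, -0.8, -1.0]
grip_width: 23.3
```

Run:
```python
from h import *
s,p,R=state();print(w2g(p),s["t"],s["wrist_force"],s["ft_torque"],s["grip_width"])
```

```text
[  0.61891023 -31.82664817 118.14797535] 8.85 [ 0.66315876 -0.78053036 -1.02957718] [-0.09342009  0.0419047  -0.03159537] 23.285029888530836
```

Emit:
play_rows(
  plan=[
    {"translation": [0.2, 0, 0], "rotation": [0, 0, 0], "grip": 0.8},
    {"translation": [0.15, 0, 0], "rotation": [0, 0, 0], "grip": 0.8},
    {"translation": [0, 0, 0], "rotation": [0, 0, 0], "grip": 0.8},
    {"translation": [0, 0, 0], "rotation": [0, 0, 0], "grip": 0.8},
  ],
)

```text
t: 9.35
tool_pos: [502.8, -168.1, 114.2]
orientation: [0.703, 0.076, 0.703, -0.076]
wrist_force: [0.4, 0.5, -1.5]
grip_width: 23.6
```

Emit:
play_rows(
  plan=[
    {"translation": [0.1, 0, 0], "rotation": [0, 0, 0], "grip": 0.8},
    {"translation": [0, 0, 0], "rotation": [0, 0, 0], "grip": 0.8},
  ],
)

```text
t: 9.6
tool_pos: [503.1, -168.2, 113.3]
orientation: [0.703, 0.076, 0.703, -0.076]
wrist_force: [1.4, -0.3, -2.1]
grip_width: 23.6
```

Run:
```python
from h import *
s,p,R=state();print(w2g(p),s["t"],s["wrist_force"],s["ft_torque"],s["grip_width"])
```

```text
[  0.68209992 -31.82550795 113.33641131] 9.6 [ 1.4280613  -0.30279673 -2.07864203] [-0.14296082 -0.05335862  0.03336605] 23.555825283134446
```

Emit:
play_rows(
  plan=[
    {"translation": [0.06, 0, -0.05], "rotation": [0, 0, 0], "grip": 0.8},
    {"translation": [0, 0, 0], "rotation": [0, 0, 0], "grip": 0.8},
    {"translation": [0, 0, 0], "rotation": [0, 0, 0], "grip": 0.4},
    {"translation": [0, 0, 0], "rotation": [0, 0, 0], "grip": 0.3},
    {"translation": [0, 0, 0], "rotation": [0, 0, 0], "grip": 0.1},
    {"translation": [0, 0, 0], "rotation": [0, 0, 0], "grip": 0.1},
  ],
)

```text
t: 10.35
tool_pos: [502.1, -167.9, 112.4]
orientation: [0.703, 0.076, 0.703, -0.076]
wrist_force: [0.3, -0.2, 0.3]
grip_width: 40.9
```

Emit:
play_rows(
  plan=[
    {"translation": [-1, 0, 0], "rotation": [0, 0, 0], "grip": 0.1},
    {"translation": [-2, 0, 0], "rotation": [0, 0, 0], "grip": 0.1},
    {"translation": [-3.5, 0, 0], "rotation": [0, 0, 0], "grip": 0.1},
    {"translation": [-1.0, 0, 0], "rotation": [0, 0, 0], "grip": 0.1},
    {"translation": [0, 2.5, 0], "rotation": [0, 0, 0], "grip": 0.8},
    {"translation": [0, 5, 0], "rotation": [0, 0, 0], "grip": 1},
    {"translation": [0, 5, 0], "rotation": [0, 0, 0], "grip": 1},
    {"translation": [0, 5, 0], "rotation": [0, 0, 0], "grip": 1},
    {"translation": [0, 2.5, 0], "rotation": [0, 0, 0], "grip": 1},
    {"translation": [0, 0, 0], "rotation": [0, 0, 0], "grip": 1},
  ],
)

```text
t: 11.6
tool_pos: [545.1, 29.0, 187.1]
orientation: [0.703, 0.075, 0.703, -0.075]
wrist_force: [0.1, -0.3, -0.3]
grip_width: 0.6
```

Run:
```python
from h import *
s,p,R=state();print(w2g(p),s["t"],s["wrist_force"],s["ft_torque"],s["grip_width"])
for n in("scene","top"):
    grab(n,f"pics/{n}4.png")
b=cv2.imread("pics/scene4.png");cv2.imwrite("pics/s4c.png",cv2.resize(b[130:250,270:380],None,fx=4.9,fy=4.9,interpolation=cv2.INTER_CUBIC))
b=cv2.imread("pics/top4.png");cv2.imwrite("pics/t4c.png",cv2.resize(b[170:270,290:440],None,fx=5,fy=5,interpolation=cv2.INTER_CUBIC))
```

```text
[ -0.62160604 169.76912804 187.09790239] 11.6 [ 0.08254564 -0.31799606 -0.33561867] [-0.15034107  0.02876647 -0.03494132] 0.6449274867541758
```

View pics/s4c.png

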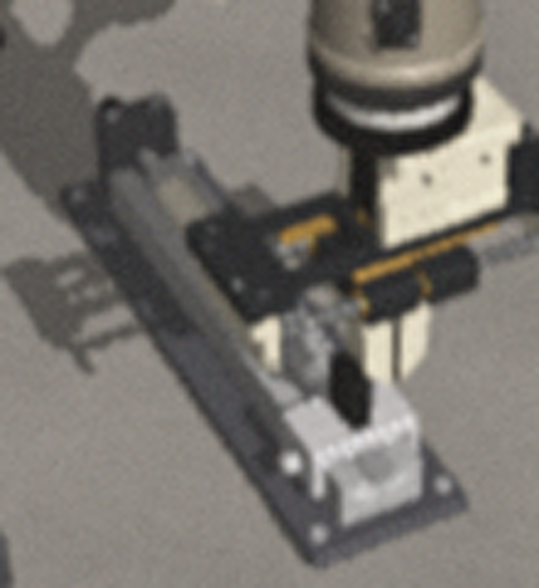

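View pics/t4c.png

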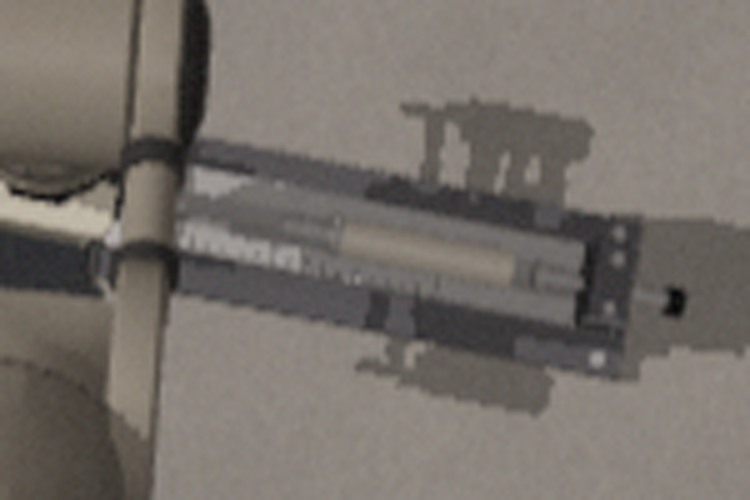

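Run:
```python
from h import *
d=get_image("top")
u=290+515/5;v=170+268/5;print("face",w2g(onz(d,u,v,52)))
u=290+530/5;v=170+275/5;print("anvil",w2g(onz(d,u,v,52)))
u=290+270/5;v=170+225/5;print("tail",w2g(onz(d,u,v,52)))
for x in(0,-3,3):
  s=np.arange(-150,-70,3.);print(list(zip(s.tolist(),prof(d,g2w(x,0,56),gdv,s).astype(int).tolist())))
s=np.arange(0,80,3.);print(list(zip(s.tolist(),prof(d,g2w(0,0,56),gdv,s).astype(int).tolist())))
s=np.arange(-20,21,2.)
for y in(-80,-50,-10,10):print(y,prof(d,g2w(0,y,52),gpx,s).astype(int).tolist())
go(g2w(0,62,187),gy)
```

```text
face [   0.51938554 -104.89753534   52.        ]
anvil [  -1.87313503 -114.49711751   52.        ]
tail [-2.92196342 45.07583524 52.        ]
[(-150.0, 43), (-147.0, 38), (-144.0, 83), (-141.0, 107), (-138.0, 106), (-135.0, 106), (-132.0, 110), (-129.0, 109), (-126.0, 108), (-123.0, 106), (-120.0, 105), (-117.0, 97), (-114.0, 77), (-111.0, 90), (-108.0, 96), (-105.0, 97), (-102.0, 113), (-99.0, 128), (-96.0, 134), (-93.0, 133), (-90.0, 133), (-87.0, 135), (-84.0, 135), (-81.0, 135), (-78.0, 133), (-75.0, 132), (-72.0, 133)]
[(-150.0, 44), (-147.0, 40), (-144.0, 71), (-141.0, 96), (-138.0, 100), (-135.0, 98), (-132.0, 104), (-129.0, 103), (-126.0, 101), (-123.0, 100), (-120.0, 102), (-117.0, 97), (-114.0, 75), (-111.0, 89), (-108.0, 94), (-105.0, 93), (-102.0, 110), (-99.0, 127), (-96.0, 133), (-93.0, 130), (-90.0, 129), (-87.0, 132), (-84.0, 133), (-81.0, 133), (-78.0, 132), (-75.0, 129), (-72.0, 131)]
[(-150.0, 43), (-147.0, 35), (-144.0, 61), (-141.0, 85), (-138.0, 97), (-135.0, 102), (-132.0, 101), (-129.0, 100), (-126.0, 95), (-123.0, 98), (-120.0, 101), (-117.0, 93), (-114.0, 82
[... 392 characters left out ...]
(45.0, 96), (48.0, 95), (51.0, 96), (54.0, 96), (57.0, 95), (60.0, 94), (63.0, 96), (66.0, 96), (69.0, 95), (72.0, 95), (75.0, 95), (78.0, 95)]
-80 [113, 114, 113, 111, 111, 113, 117, 124, 129, 133, 135, 132, 127, 122, 115, 108, 106, 107, 112, 111, 109]
-50 [111, 112, 113, 112, 109, 112, 117, 124, 129, 133, 134, 131, 127, 122, 116, 109, 105, 106, 112, 112, 110]
-10 [108, 104, 104, 107, 107, 110, 118, 124, 128, 131, 133, 134, 127, 121, 115, 110, 107, 108, 111, 113, 113]
10 [103, 107, 109, 106, 99, 93, 90, 95, 103, 112, 114, 110, 101, 95, 96, 101, 106, 108, 112, 111, 108]
rot deg [-0.03 -0.04  0.02] | trans cm in start frame [  0.037 -10.537   0.025] | in target frame [  0.033 -10.537   0.019]
```

Emit:
play_rows(
  plan=[
    {"translation": [0, -2.5, 0], "rotation": [0, 0, 0], "grip": 1},
    {"translation": [0, -4, 0], "rotation": [0, 0, 0], "grip": 1},
    {"translation": [0, -3, 0], "rotation": [0, 0, 0], "grip": 1},
    {"translation": [0, -1, 0], "rotation": [0, 0, 0], "grip": 1},
    {"translation": [1.5, 0, 0], "rotation": [0, 0, 0], "grip": 1},
    {"translation": [2.5, 0, 0], "rotation": [0, 0, 0], "grip": 1},
    {"translation": [2, 0, 0], "rotation": [0, 0, 0], "grip": 1},
    {"translation": [1, 0, 0], "rotation": [0, 0, 0], "grip": 1},
    {"translation": [0.2, 0, 0], "rotation": [0, 0, 0], "grip": 1},
    {"translation": [0, 0, 0], "rotation": [0, 0, 0], "grip": 1},
  ],
)

```text
t: 13.0
tool_pos: [523.0, -75.0, 115.9]
orientation: [0.703, 0.076, 0.703, -0.076]
wrist_force: [0.3, 0.3, -0.6]
grip_width: 0.7
```

```bash
cat > st.py <<'E'
from h import *
s,p,R=state();f=np.array(s["wrist_force"]);print(w2g(p).round(2),s["t"],"Fg",[round(float(f@a),2) for a in(gpx,gdv)],f[2].round(2),s["grip_width"].__round__(1) )
E
python3 st.py
```

```text
[  0.17  63.49 115.87] 13.0 Fg [0.28, 0.35] -0.64 0.7
```

Emit:
play_rows(
  plan=[
    {"translation": [0.1, -0.4, 0], "rotation": [0, 0, 0], "grip": 1},
    {"translation": [0, -0.4, 0], "rotation": [0, 0, 0], "grip": 1},
    {"translation": [0, -0.2, 0], "rotation": [0, 0, 0], "grip": 1},
    {"translation": [0, -0.2, 0], "rotation": [0, 0, 0], "grip": 1},
    {"translation": [0, 0, 0], "rotation": [0, 0, 0], "grip": 1},
  ],
)

```text
t: 13.62
tool_pos: [520.2, -87.0, 114.7]
orientation: [0.703, 0.076, 0.703, -0.076]
wrist_force: [1.0, 1.7, 0.3]
grip_width: 0.7
```

Emit:
play_rows(
  plan=[
    {"translation": [0, -0.2, 0], "rotation": [0, 0, 0], "grip": 1},
    {"translation": [0, -0.2, 0], "rotation": [0, 0, 0], "grip": 1},
    {"translation": [0, -0.2, 0], "rotation": [0, 0, 0], "grip": 1},
  ],
)

```text
t: 14.0
tool_pos: [518.9, -92.7, 114.7]
orientation: [0.703, 0.076, 0.703, -0.076]
wrist_force: [0.9, 3.3, 1.5]
grip_width: 0.5
```

```bash
python3 st.py
```

```text
[ -0.    45.28 114.7 ] 14.0 Fg [0.2, 3.4] 1.5 0.5
```

Emit:
play_rows(
  plan=[
    {"translation": [0, -0.15, 0], "rotation": [0, 0, 0], "grip": 1},
    {"translation": [0, -0.15, 0], "rotation": [0, 0, 0], "grip": 1},
    {"translation": [0, 0, 0], "rotation": [0, 0, 0], "grip": 1},
  ],
)

```text
t: 14.38
tool_pos: [518.2, -95.9, 114.7]
orientation: [0.703, 0.076, 0.703, -0.076]
wrist_force: [-0.1, 2.7, 1.4]
grip_width: 0.5
```

```bash
python3 st.py
```

```text
[-3.0000e-02  4.2060e+01  1.1465e+02] 14.375 Fg [-0.65, 2.63] 1.41 0.5
```

Emit:
play_rows(
  plan=[
    {"translation": [0, -0.1, 0], "rotation": [0, 0, 0], "grip": 1},
    {"translation": [0, -0.1, 0], "rotation": [0, 0, 0], "grip": 1},
  ],
)

```text
t: 14.62
tool_pos: [517.9, -97.6, 114.6]
orientation: [0.703, 0.076, 0.703, -0.076]
wrist_force: [1.2, 3.6, 1.3]
grip_width: 0.4
```

```bash
python3 st.py
python3 - <<'E'
from h import *
grab("top","pics/top5.png");b=cv2.imread("pics/top5.png");cv2.imwrite("pics/t5c.png",cv2.resize(b[205:255,360:440],None,fx=9,fy=9,interpolation=cv2.INTER_CUBIC))
E
```

```text
[-2.0000e-02  4.0260e+01  1.1464e+02] 14.625 Fg [0.46, 3.74] 1.35 0.4
```

View pics/t5c.png

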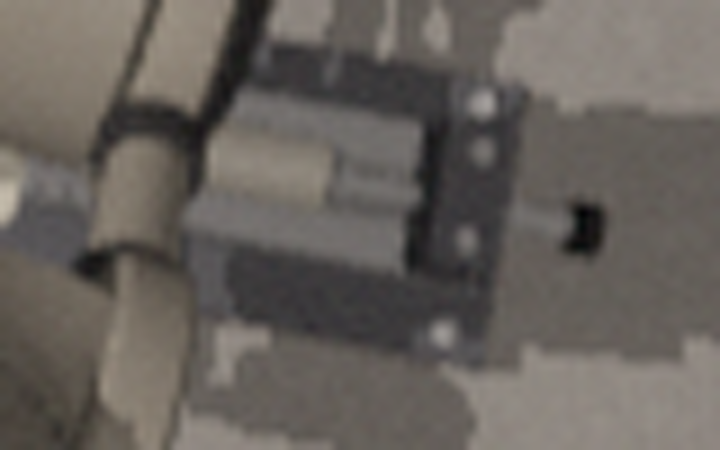

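Emit:
play_rows(
  plan=[
    {"translation": [0, -0.05, 0], "rotation": [0, 0, 0], "grip": 1},
    {"translation": [0, -0.05, 0], "rotation": [0, 0, 0], "grip": 1},
  ],
)

```text
t: 14.92
tool_pos: [517.6, -98.6, 114.6]
orientation: [0.703, 0.076, 0.703, -0.076]
wrist_force: [1.9, 3.1, 1.8]
grip_width: 0.5
```

Emit:
play_rows(
  plan=[
    {"translation": [0, -0.05, 0], "rotation": [0, 0, 0], "grip": 1},
    {"translation": [0, 0, 0], "rotation": [0, 0, 0], "grip": 1},
  ],
)

```text
t: 15.18
tool_pos: [517.5, -99.2, 114.6]
orientation: [0.703, 0.076, 0.703, -0.076]
wrist_force: [2.2, 3.3, 2.3]
grip_width: 0.8
```

```bash
python3 st.py
```

```text
[-6.000e-02  3.864e+01  1.146e+02] 15.175 Fg [1.4, 3.64] 2.34 0.8
```

Emit:
play_rows(
  plan=[
    {"translation": [0, -0.05, 0], "rotation": [0, 0, 0], "grip": 1},
    {"translation": [0, -0.05, 0], "rotation": [0, 0, 0], "grip": 1},
  ],
)

```text
t: 15.42
tool_pos: [517.3, -100.1, 114.6]
orientation: [0.703, 0.076, 0.703, -0.076]
wrist_force: [2.1, 2.8, 2.1]
grip_width: 0.6
```

Emit:
play_rows(
  plan=[
    {"translation": [0, -0.05, 0], "rotation": [0, 0, 0], "grip": 1},
    {"translation": [0, -0.05, 0], "rotation": [0, 0, 0], "grip": 1},
  ],
)

```text
t: 15.68
tool_pos: [517.2, -100.4, 114.6]
orientation: [0.703, 0.077, 0.703, -0.076]
wrist_force: [3.2, 8.5, 2.0]
grip_width: 0.6
```

Emit:
play_rows(
  plan=[
    {"translation": [0, -0.05, 0], "rotation": [0, 0, 0], "grip": 1},
    {"translation": [0, 0, 0], "rotation": [0, 0, 0], "grip": 1},
  ],
)

```text
t: 15.92
tool_pos: [517.2, -100.4, 114.6]
orientation: [0.703, 0.077, 0.703, -0.076]
wrist_force: [4.3, 9.0, 1.6]
grip_width: 0.4
```

Emit:
play_rows(
  plan=[
    {"translation": [0, 0, 0], "rotation": [0, 0, 0], "grip": 1},
    {"translation": [0, 0, 0], "rotation": [0, 0, 0], "grip": 1},
    {"translation": [0, 0, 0], "rotation": [0, 0, 0], "grip": 1},
  ],
)

```text
t: 16.3
tool_pos: [517.2, -100.4, 114.6]
orientation: [0.703, 0.077, 0.703, -0.076]
wrist_force: [3.5, 9.1, 1.6]
grip_width: 0.5
```

```bash
python3 st.py
```

```text
[-9.0000e-02  3.7370e+01  1.1462e+02] 16.3 Fg [1.5, 9.6] 1.63 0.5
```

Emit:
play_rows(
  plan=[
    {"translation": [0, 0.3, 0], "rotation": [0, 0, 0], "grip": 1},
    {"translation": [0, 1.0, 0], "rotation": [0, 0, 0], "grip": 1},
    {"translation": [-2, 0.2, 0], "rotation": [0, 0, 0], "grip": 1},
    {"translation": [-4, 0, 0], "rotation": [0, 0, 0], "grip": 1},
    {"translation": [-1.5, 3, 0], "rotation": [0, 0, 0], "grip": 1},
    {"translation": [0, 5, 0], "rotation": [0, 0, 0], "grip": 1},
    {"translation": [0, 3.5, 0], "rotation": [0, 0, 0], "grip": 1},
    {"translation": [0, 0.6, 0], "rotation": [0, 0, 0], "grip": 1},
    {"translation": [0, 0, 0], "rotation": [0, 0, 0], "grip": 1},
    {"translation": [0, 0, 0], "rotation": [0, 0, 0], "grip": 1},
  ],
)

```text
t: 17.55
tool_pos: [545.9, 30.2, 189.5]
orientation: [0.703, 0.077, 0.703, -0.077]
wrist_force: [-0.7, -0.9, -0.8]
grip_width: 0.5
```

```bash
python3 st.py
python3 - <<'E'
from h import *
go(g2w(0.5,172,131),gy)
grab("top","pics/top6.png");b=cv2.imread("pics/top6.png");cv2.imwrite("pics/t6c.png",cv2.resize(b[170:270,290:440],None,fx=5,fy=5,interpolation=cv2.INTER_CUBIC))
E
```

```text
[-6.0000e-02  1.7114e+02  1.8946e+02] 17.55 Fg [-0.52, -0.99] -0.82 0.5
rot deg [-0.07 -0.03  0.02] | trans cm in start frame [5.846 0.088 0.059] | in target frame [5.846 0.086 0.056]
```

View pics/t6c.png

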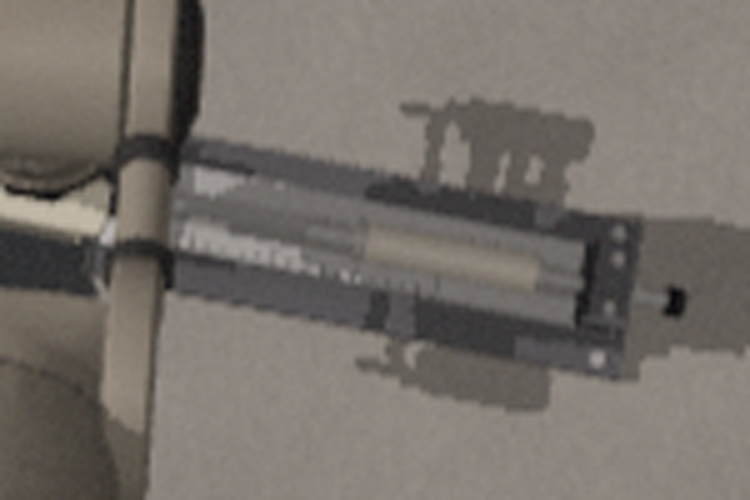

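Emit:
play_rows(
  plan=[
    {"translation": [1.5, 0.2, 0.05], "rotation": [0, 0, 0], "grip": 1},
    {"translation": [2.2, 0, 0], "rotation": [0, 0, 0], "grip": 1},
    {"translation": [1.5, 0, 0], "rotation": [0, 0, 0], "grip": 1},
    {"translation": [0.6, 0, 0], "rotation": [0, 0, 0], "grip": 1},
    {"translation": [0, 0, 0], "rotation": [0, 0, 0], "grip": 1},
    {"translation": [0, 0, 0], "rotation": [0, 0, 0], "grip": 1},
  ],
)

```text
t: 18.35
tool_pos: [547.4, 33.1, 132.2]
orientation: [0.703, 0.076, 0.703, -0.076]
wrist_force: [0.5, -0.3, -0.7]
grip_width: 0.5
```

```bash
python3 st.py
```

```text
[  0.81 174.27 132.17] 18.35 Fg [0.58, -0.17] -0.74 0.5
```

Emit:
play_rows(
  plan=[
    {"translation": [0, -0.5, 0], "rotation": [0, 0, 0], "grip": 1},
    {"translation": [0, -0.5, 0], "rotation": [0, 0, 0], "grip": 1},
    {"translation": [0, -0.2, 0], "rotation": [0, 0, 0], "grip": 1},
    {"translation": [0, -0.2, 0], "rotation": [0, 0, 0], "grip": 1},
    {"translation": [0, -0.2, 0], "rotation": [0, 0, 0], "grip": 1},
    {"translation": [0, -0.2, 0], "rotation": [0, 0, 0], "grip": 1},
    {"translation": [0, -0.2, 0], "rotation": [0, 0, 0], "grip": 1},
    {"translation": [0, -0.2, 0], "rotation": [0, 0, 0], "grip": 1},
    {"translation": [0, -0.2, 0], "rotation": [0, 0, 0], "grip": 1},
  ],
)

```text
t: 19.48
tool_pos: [542.0, 9.6, 131.7]
orientation: [0.703, 0.076, 0.703, -0.076]
wrist_force: [0.6, 3.1, 2.8]
grip_width: 0.6
```

```bash
python3 st.py
```

```text
[  0.51 150.13 131.74] 19.475 Fg [-0.08, 3.12] 2.76 0.6
```

Emit:
play_rows(
  plan=[
    {"translation": [0, -0.4, 0], "rotation": [0, 0, 0], "grip": 1},
    {"translation": [0, -0.4, 0], "rotation": [0, 0, 0], "grip": 1},
    {"translation": [0, -0.4, 0], "rotation": [0, 0, 0], "grip": 1},
    {"translation": [0, -0.4, 0], "rotation": [0, 0, 0], "grip": 1},
    {"translation": [0, -0.4, 0], "rotation": [0, 0, 0], "grip": 1},
    {"translation": [0, -0.4, 0], "rotation": [0, 0, 0], "grip": 1},
    {"translation": [0, -0.4, 0], "rotation": [0, 0, 0], "grip": 1},
    {"translation": [0, -0.4, 0], "rotation": [0, 0, 0], "grip": 1},
    {"translation": [0, -0.3, 0], "rotation": [0, 0, 0], "grip": 1},
    {"translation": [0, -0.2, 0], "rotation": [0, 0, 0], "grip": 1},
  ],
)

```text
t: 20.72
tool_pos: [534.0, -26.7, 131.6]
orientation: [0.703, 0.076, 0.703, -0.076]
wrist_force: [2.3, 3.6, 4.1]
grip_width: 0.1
```

```bash
python3 st.py
```

```text
[  0.54 113.   131.62] 20.725 Fg [1.45, 4.04] 4.13 0.1
```

Emit:
play_rows(
  plan=[
    {"translation": [0, -0.2, 0], "rotation": [0, 0, 0], "grip": 1},
    {"translation": [0, -0.2, 0], "rotation": [0, 0, 0], "grip": 1},
    {"translation": [0, -0.2, 0], "rotation": [0, 0, 0], "grip": 1},
    {"translation": [0, -0.2, 0], "rotation": [0, 0, 0], "grip": 1},
    {"translation": [0, -0.2, 0], "rotation": [0, 0, 0], "grip": 1},
  ],
)

```text
t: 21.35
tool_pos: [531.9, -36.4, 131.6]
orientation: [0.703, 0.076, 0.703, -0.076]
wrist_force: [3.3, 3.0, 1.5]
grip_width: 0.5
```

```bash
python3 st.py
python3 - <<'E'
from h import *
grab("scene","pics/scene7.png");b=cv2.imread("pics/scene7.png");cv2.imwrite("pics/s7c.png",cv2.resize(b[130:250,270:380],None,fx=4.9,fy=4.9,interpolation=cv2.INTER_CUBIC))
E
```

```text
[  0.54 103.08 131.61] 21.35 Fg [2.57, 3.62] 1.5 0.5
```

View pics/s7c.png

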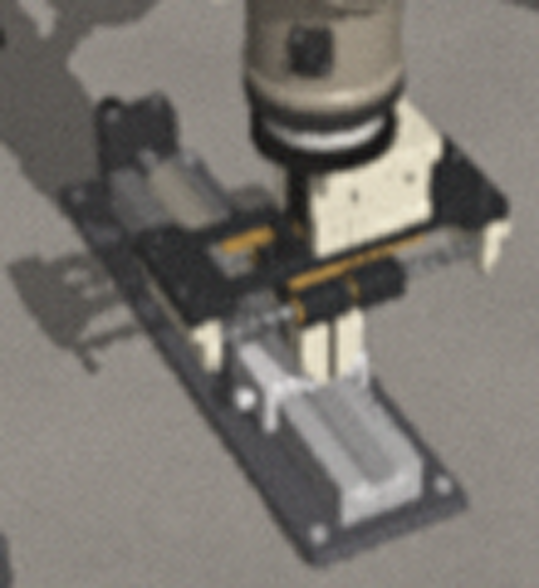

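Emit:
play_rows(
  plan=[
    {"translation": [0, -0.2, 0], "rotation": [0, 0, 0], "grip": 1},
    {"translation": [0, -0.2, 0], "rotation": [0, 0, 0], "grip": 1},
    {"translation": [0, -0.2, 0], "rotation": [0, 0, 0], "grip": 1},
    {"translation": [0, -0.2, 0], "rotation": [0, 0, 0], "grip": 1},
    {"translation": [0, -0.1, 0], "rotation": [0, 0, 0], "grip": 1},
    {"translation": [0, 0, 0], "rotation": [0, 0, 0], "grip": 1},
  ],
)

```text
t: 22.15
tool_pos: [529.6, -45.2, 131.5]
orientation: [0.703, 0.076, 0.703, -0.076]
wrist_force: [3.2, 1.8, 0.4]
grip_width: 0.5
```

```bash
python3 st.py
```

```text
[  0.18  94.01 131.47] 22.15 Fg [2.7, 2.46] 0.43 0.5
```

Emit:
play_rows(
  plan=[
    {"translation": [0, -0.05, 0], "rotation": [0, 0, 0], "grip": 1},
    {"translation": [0, -0.05, 0], "rotation": [0, 0, 0], "grip": 1},
    {"translation": [0, -0.05, 0], "rotation": [0, 0, 0], "grip": 1},
  ],
)

```text
t: 22.52
tool_pos: [529.3, -46.4, 131.5]
orientation: [0.703, 0.076, 0.703, -0.076]
wrist_force: [2.9, 3.5, 1.2]
grip_width: 0.3
```

```bash
python3 st.py
```

```text
[  0.16  92.79 131.5 ] 22.525 Fg [2.05, 4.05] 1.2 0.3
```

Emit:
play_rows(
  plan=[
    {"translation": [0, -0.08, 0], "rotation": [0, 0, 0], "grip": 1},
    {"translation": [0, -0.08, 0], "rotation": [0, 0, 0], "grip": 1},
    {"translation": [0, -0.08, 0], "rotation": [0, 0, 0], "grip": 1},
    {"translation": [0, 0, 0], "rotation": [0, 0, 0], "grip": 1},
  ],
)

```text
t: 23.02
tool_pos: [528.8, -48.9, 131.5]
orientation: [0.703, 0.076, 0.703, -0.076]
wrist_force: [0.8, 3.8, 0.4]
grip_width: 0.5
```

```bash
python3 st.py
```

```text
[  0.16  90.22 131.48] 23.025 Fg [-0.01, 3.84] 0.4 0.5
```

Emit:
play_rows(
  plan=[
    {"translation": [0, -0.05, 0], "rotation": [0, 0, 0], "grip": 1},
    {"translation": [0, -0.05, 0], "rotation": [0, 0, 0], "grip": 1},
    {"translation": [0, 0, 0], "rotation": [0, 0, 0], "grip": 1},
  ],
)

```text
t: 23.4
tool_pos: [528.6, -49.8, 131.5]
orientation: [0.703, 0.076, 0.703, -0.076]
wrist_force: [-0.2, 4.3, 0.3]
grip_width: 0.4
```

```bash
python3 st.py
```

```text
[  0.18  89.3  131.47] 23.4 Fg [-1.08, 4.2] 0.28 0.4
```

Now 0.4 mm steps with a check after each.

Emit:
play_rows(
  plan=[
    {"translation": [0, -0.04, 0], "rotation": [0, 0, 0], "grip": 1},
    {"translation": [0, -0.04, 0], "rotation": [0, 0, 0], "grip": 1},
  ],
)

```text
t: 23.65
tool_pos: [528.4, -50.5, 131.5]
orientation: [0.703, 0.076, 0.703, -0.076]
wrist_force: [0.1, 4.8, 0.0]
grip_width: 0.2
```

Emit:
play_rows(
  plan=[
    {"translation": [0, -0.04, 0], "rotation": [0, 0, 0], "grip": 1},
    {"translation": [0, 0, 0], "rotation": [0, 0, 0], "grip": 1},
  ],
)

```text
t: 23.9
tool_pos: [528.3, -51.0, 131.5]
orientation: [0.703, 0.076, 0.703, -0.076]
wrist_force: [-0.3, 4.2, -1.4]
grip_width: 0.6
```

Emit:
play_rows(
  plan=[
    {"translation": [0, -0.04, 0], "rotation": [0, 0, 0], "grip": 1},
    {"translation": [0, 0, 0], "rotation": [0, 0, 0], "grip": 1},
  ],
)

```text
t: 24.15
tool_pos: [528.3, -51.3, 131.5]
orientation: [0.703, 0.076, 0.703, -0.076]
wrist_force: [-1.9, 3.5, -1.4]
grip_width: 0.1
```

```bash
python3 st.py
```

```text
[  0.21  87.69 131.49] 24.15 Fg [-2.56, 3.01] -1.41 0.1
```

Emit:
play_rows(
  plan=[
    {"translation": [0, -0.04, 0], "rotation": [0, 0, 0], "grip": 1},
    {"translation": [0, 0, 0], "rotation": [0, 0, 0], "grip": 1},
  ],
)

```text
t: 24.4
tool_pos: [528.2, -51.4, 131.5]
orientation: [0.703, 0.077, 0.703, -0.076]
wrist_force: [-0.1, 6.7, -1.9]
grip_width: 0.0
```

Emit:
play_rows(
  plan=[
    {"translation": [0, -0.04, 0], "rotation": [0, 0, 0], "grip": 1},
    {"translation": [0, 0, 0], "rotation": [0, 0, 0], "grip": 1},
  ],
)

```text
t: 24.65
tool_pos: [528.2, -51.5, 131.5]
orientation: [0.703, 0.077, 0.703, -0.076]
wrist_force: [0.1, 7.5, -1.6]
grip_width: 0.4
```

```bash
python3 st.py
```

```text
[  0.21  87.55 131.5 ] 24.65 Fg [-1.55, 7.32] -1.63 0.4
```

Emit:
play_rows(
  plan=[
    {"translation": [0, -0.04, 0], "rotation": [0, 0, 0], "grip": 1},
    {"translation": [0, 0, 0], "rotation": [0, 0, 0], "grip": 1},
  ],
)

```text
t: 24.9
tool_pos: [528.2, -51.5, 131.5]
orientation: [0.703, 0.077, 0.703, -0.076]
wrist_force: [0.5, 9.4, -0.4]
grip_width: 0.4
```

Emit:
play_rows(
  plan=[
    {"translation": [0, -0.03, 0], "rotation": [0, 0, 0], "grip": 1},
    {"translation": [0, 0, 0], "rotation": [0, 0, 0], "grip": 1},
  ],
)

```text
t: 25.15
tool_pos: [528.2, -51.6, 131.5]
orientation: [0.703, 0.077, 0.703, -0.076]
wrist_force: [1.3, 11.0, -1.1]
grip_width: 0.5
```

```bash
python3 st.py
```

```text
[  0.22  87.43 131.54] 25.15 Fg [-1.06, 10.98] -1.11 0.5
```

Emit:
play_rows(
  plan=[
    {"translation": [0, 0, 0], "rotation": [0, 0, 0], "grip": 1},
    {"translation": [0, 0.05, 0], "rotation": [0, 0, 0], "grip": 1},
    {"translation": [0, 0.1, 0], "rotation": [0, 0, 0], "grip": 1},
    {"translation": [0, 0.3, 0], "rotation": [0, 0, 0], "grip": 1},
    {"translation": [0, 1.0, 0], "rotation": [0, 0, 0], "grip": 1},
    {"translation": [-2, 1, 0], "rotation": [0, 0, 0], "grip": 1},
    {"translation": [-5, 0, 0], "rotation": [0, 0, 0], "grip": 1},
    {"translation": [-5, 3, 0], "rotation": [0, 0, 0], "grip": 1},
    {"translation": [-2, 5, 0], "rotation": [0, 0, 0], "grip": 1},
    {"translation": [0, 5, 0], "rotation": [0, 0, 0], "grip": 1},
  ],
)

```text
t: 26.4
tool_pos: [562.5, 99.5, 274.4]
orientation: [0.705, 0.077, 0.701, -0.076]
wrist_force: [0.2, -0.2, -0.9]
grip_width: 0.3
```

Emit:
play_rows(
  plan=[
    {"translation": [0, 5, 0], "rotation": [0, 0, 0], "grip": 0.5},
    {"translation": [0, 5, 0], "rotation": [0, 0, 0], "grip": 0.5},
    {"translation": [0, 4, 0], "rotation": [0, 0, 0], "grip": 0.5},
    {"translation": [0, 0, 0], "rotation": [0, 0, 0], "grip": 0.5},
    {"translation": [0, 0, 0], "rotation": [0, 0, 0], "grip": 0.5},
  ],
)

```text
t: 27.02
tool_pos: [591.2, 234.7, 271.5]
orientation: [0.703, 0.076, 0.703, -0.076]
wrist_force: [-0.4, -1.0, 0.1]
grip_width: 23.1
```

```bash
python3 st.py
python3 - <<'E'
from h import *
for n,(v0,v1,u0,u1) in(("scene",(140,250,270,380)),("top",(180,255,290,440))):
    grab(n,f"pics/{n}8.png");b=cv2.imread(f"pics/{n}8.png");cv2.imwrite(f"pics/{n}8c.png",cv2.resize(b[v0:v1,u0:u1],None,fx=5.3,fy=5.3,interpolation=cv2.INTER_CUBIC))
E
```

```text
[3.0000e-01 3.8054e+02 2.7146e+02] 27.025 Fg [-0.15, -1.09] 0.06 23.1
```

View pics/scene8c.png

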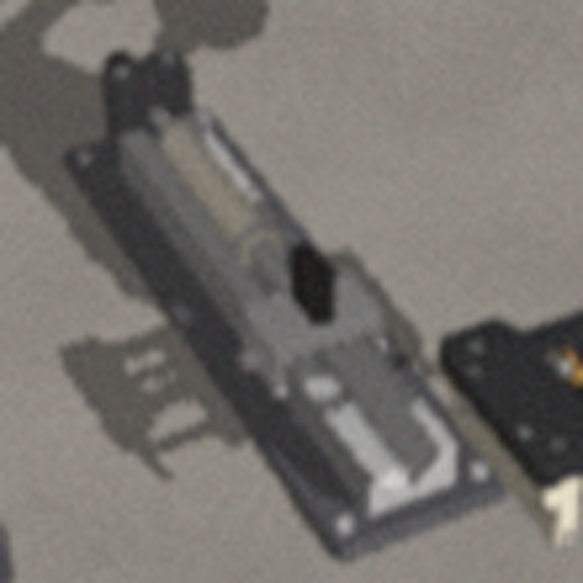

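View pics/top8c.png

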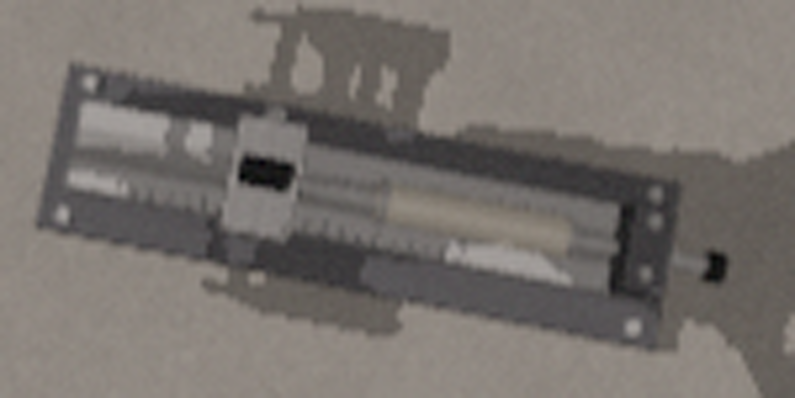

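View pics/scene8.png

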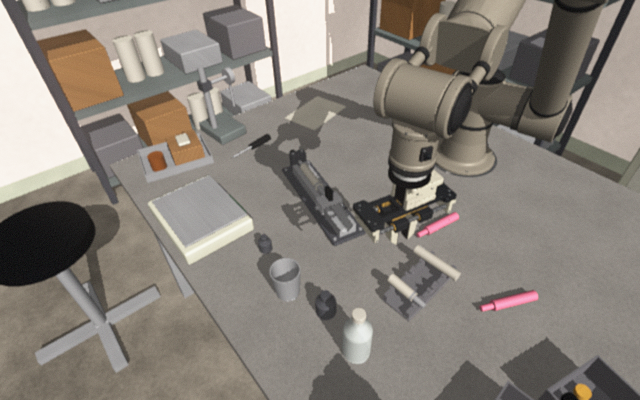

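Run:
```python
from rig import job_done
print(job_done())
```

```text
the job is handed in; nothing more can be done
None
```

The long plunger is in the gauge, lightly held between the stop and the measuring slide, and I handed the job in at about 27 s. No verdict is reported, so this rests on my own checks.

- **Laying it in:** I lifted the middle plunger, the only long one with a shank (top image about 225,217). I laid it in the V-groove with about 13 mm between its ceramic end and the stop, then let go.
- **Pressing on the stop:** I pushed the shank end with shut fingers. The push force went from about 3.3 N while sliding to 9.6 N at the stop, and I held it there about 0.6 s. That puts roughly 6 N on the stop, against the 15 N limit.
- **Running up the slide:** I pushed the slide by the back of its fin until the force rose from about 4 N to 11 N. It met the shank at the position I had worked out from the first push, within 0.1 mm. I then backed off and moved the arm clear.
- **Last checks:** The final pictures show the plunger straight in the groove with its ceramic end against the stop and the slide pin against the shank. The other two plungers look to be still in the rack and the things around it in place, judged by eye.
- **Not measured:** I could not measure the force left on the stop after letting go. I expect it to hold because the slide's friction (about 4 N) keeps it where it was left.

One disagreement came up on the way. My first estimate of the gauge's position was about 11 mm off along its length, because a shadow looked like the end of the plate. I corrected it before moving, using both plate ends and the front of the stop.

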